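# Open the bench dust outlet with its bayonet key and hold it open

## Task

Pick up the bayonet key (the aluminium plug with two side lugs and a straight bar grip, not the round-knobbed blanking plug), lower it upright into the collar of the dust outlet with its lugs through the two notches, push it in against the spring until the flange is down on the collar, and twist it a quarter turn clockwise, seen from above, to the stop. The shutter underneath is sprung shut, so finish while still gripping the key, holding it pushed in and turned to the stop. Leave the blanking plug, the glue bottle and the wood offcut where they are.

Things in the scene. Friction and masses are not known exactly. Their poses are not given: they have to be found in the camera images.
- key_center (a point): Bayonet key: loose, bare aluminium, 0.25 kg, stands upright on the bench, 65 mm high. This point is on its axis, 33 mm above its underside; z up. Round body of radius 25.5 mm up to 26 mm above the underside, then a flange of radius 36 mm, 5 mm thick (its top 31 mm above the underside), then the bar grip. A half turn about z leaves the key the same
- key_grip (a point): Centre of the key's grip, 48 mm above its underside: an upright flat bar along the key's x (in line with the lugs), 64 mm long in x, 14 mm thick in y, 34 mm high, from the flange's top (31 mm) to 65 mm above the underside
- key_foot (a point): Centre of the key's underside. Two lugs stick out along its +x and -x, 9 mm wide, from 6 to 14 mm above the underside, reaching 34 mm from the axis. The lowest 10 mm are two blocks (40 x 28 mm overall) with a 12 mm wide slot between them along the key's y
- outlet_mouth (a point): Dust outlet: fixed grey box 150 x 150 mm, aluminium collar on top. This point: centre of the round mouth (radius 27.5 mm) at the collar's top, 52 mm above the bench; z up. Collar 8 mm thick, two notches 15 mm wide at its +x and -x for the lugs: the key goes in with its x along the outlet's x, either way round. Flange on collar is fully in: key_center 7 mm above this point
- outlet_seat (a point): Top of the sprung seat when free, 10 mm below the collar's top; pushes up with 3 N at first, 5.5 N with the key fully in. A rib on it, 8 mm wide and high, along the outlet's y, enters the key's slot. Lugs clear the collar's underside once the flange is under 4 mm above the collar; then the key turns clockwise from above only, about 1.5 rad to a stop. This point does not move
- shutter (a joint): Turn of the sprung shutter that carries the seat and rib, rad: 0 is shut, grows clockwise seen from above as the key turns it (up to 0.15 rad behind the key), about 1.35 to 1.5 with the key at the stop. Its spring pulls back to 0 with 0.12 to 0.24 N m
- blank_center (a point): Blanking plug, bystander: aluminium, 58 mm high, radius 36 mm at the flange, with a round tapered knob on top and no lugs; this point is its centre, 29 mm up
- glue_center (a point): Glue bottle, bystander: white plastic, radius 28 mm, 130 mm high; this point is its centre, 65 mm up
- offcut_center (a point): Wood offcut, bystander: 50 x 110 x 35 mm block lying flat; this point is its centre, 17.5 mm up
There are look-alikes about, which are no part of the job. Leave any red or turquoise look-alike of the part that bears key_center alone.

How it is judged:
On the way, in this order (a step that is already met when the one before it is completed fails the run):
1. the key is lifted clear of the bench (height (world z) of key_center above 0.05 m), for 0.1 s.
2. the key is pushed into the mouth, upright, its lugs below the collar, the shutter not yet turned (horizontal distance between key_center and outlet_mouth below 0.005 m and z of key_center in the frame of outlet_mouth below 0.012 m and value of joint shutter below 0.4 rad and angle between key_center's own z axis and vertical below 0.1 rad), for 0.05 s.
3. the key has turned the shutter to the stop (value of joint shutter above 1.15 rad), for 0.2 s.
At the end, for the whole second after the job is handed in: In the last second the robot still grips the key (over 2 N); the key is within 5 mm of the mouth's axis, upright within 0.1 rad, key_center less than 12.5 mm above the mouth, turned over 1.15 rad from the notches, and the shutter joint is over 1.15 rad (value of joint shutter above 1.15 rad and horizontal distance between key_center and outlet_mouth below 0.005 m and z of key_center in the frame of outlet_mouth below 0.0125 m and angle between key_center's own z axis and vertical below 0.1 rad and angle between the x axis of key_center and the x axis of outlet_mouth, either way round above 1.15 rad and contact force between the fingers and key above 2 N); the arm keeps its last pose, push and grip.
It fails at once if the blanking plug is disturbed (distance of blank_center from where it was at the start of the episode above 0.02 m).
It fails at once if the glue bottle is disturbed (distance of glue_center from where it was at the start of the episode above 0.02 m).
It fails at once if the offcut is disturbed (distance of offcut_center from where it was at the start of the episode above 0.02 m).
It also fails if it takes over 43 s, if anything falls off the work surface, if the arm or the gripper's body presses on something with over 40 N, if the wrist force passes 120 N, or if a joint passes its speed limit or range.

## Robot

A 7-joint arm with a two-finger parallel gripper is mounted at the origin on the work surface. World frame = base frame: x ahead of the robot, y to its left, z up, the work surface at z = 0. Lengths are in m, angles in rad, forces in N, time in s.
With the tool pointing down it reaches from about 0.4 to 0.85 m from the base axis. Payload 10.4 kg.
Tool frame: the origin (TCP) lies at the very end of the fingers, on their centre line; the grasp point (between the pads) lies 19 mm behind it; z points along the fingers, y is the line along which they close (so a half turn about z gives the same grasp; the last joint's range is limited). The gripper opens to 87 mm and grips with 3 to 60 N. Pads are 19 mm wide; open, the fingers measure 117 mm over their backs; the gripper's body (75 mm by 190 mm) begins 51 mm behind the grasp point.
Start: joints at [-1.149, 0.332, -0.065, 1.46, 0.022, 1.35, -0.088], TCP at [0.269, 0.564, 0.202] pointing down, gripper open.
Joint ranges: [-2.6, 2.6], [-0.5, 2.12], [-1.47, 1.34], [0.16, 2.42], [-1.27, 4.41], [0.06, 2.06], [-2.6, 2.6]. Speed limits (rad/s): [2.22, 2.22, 2.79, 2.79, 3.14, 3.14, 3.14].

## Interface

Orientations are given as a unit quaternion [x, y, z, w].
In Python, from bench import * gives the robot as it stands.
- The arm moves only by the tool step_arm, never from a script. Its arguments are lists of equal length, an entry for each row: "delta_pos": the shift along the world's x, y, z in units of 25 mm (1.0 is 25 mm), a list of three; "turn": the turn about the world's z in units of 0.12 rad (1.0 is 0.12 rad). In form: {"delta_pos": [[tx, ty, tz], ...], "turn": [turn, ...]}. A call has 1 to 12 rows; each row shifts and turns the commanded pose from where the row before left it; what a row does not reach is not made up. A row lasts 1/10 s, in which the tool goes at most 50 mm and 8.59 degrees, less where a joint would pass 70% of its speed; a pose out of reach is approached as far as the arm can. A call with a number of a shift or a turn outside -1 to 1 is refused whole. A call with a gripper value outside its range is refused whole. "grip" is the closure, from 0 (fully open) to 1 (shut), set as the call begins (left out, the last holds). The fingers move at their own pace and stop on an object; "newtons" is the grip in N (left out, the last holds). Time passes only in rows, so rows that do not move let the fingers close. It gives the time, the measured TCP pose, the force, the opening and the grip force at its end, in the units of the state.
- read_state(): the state, without advancing time (a new reading comes with each control period).
- camera(name): name is "side" or "top" or "wrist"; returns a dict with "image" (384x512x3 uint8, red, green, blue), "z_map" (384x512 float32, m along the optical axis (not along the pixel's ray), 0 where there is no reading), "mtx" (3x3 intrinsics, pixels), "view" (4x4, takes a point from world to camera coordinates). Camera axes: x right, y up, looking along -z (the intrinsics and any distortion apply to the point x, -y, -z); pixel columns grow to the right and rows downward; lengths in m; the calibration is good to about 2 mm. A picture is of the moment at which its call begins.
- close_job(): hands the job in; it is judged then, once.
The state is a dict: "time": time; "joint_positions": joint angles; "joint_vel": joint speeds; "joint_torque": joint torques, N m; "ee_pos": TCP position; "eef_rot": TCP orientation; "ft_force": force on the tool from outside, world axes, zero at the start; "torque": the same for the moment, N m; "width": finger opening in m; "grip_force": force on a finger pad.
Only numpy, scipy, OpenCV 4.12 (cv2) and the standard library are available. Lean on these libraries where they do the work, as an engineer would, in place of code of your own. Each camera call takes 0.05 s, during which the arm holds its last target. There are 200 camera calls.

## Working session

There is one attempt and no reset: what is moved stays moved. The work goes in short steps, Python scripts to look and compute and a tool call to move; the robot and the scene stay as the last step left them, time stands still between calls to the robot, and variables do not carry over. Pictures are saved under pics/ and viewed, at most 10 in all, crops included, and the job is handed in when it is done.

Besides the shell and the picture viewer there is one more tool, called after "Request:" by a JSON object that holds its "op" and its "data". step_arm: Moves the arm, as the interface text tells. Shifts and turns lie within -1 to 1; 1 stands for 25 mm of shift or 0.12 rad of turn. Its arguments: {"type":"object","properties":{"delta_pos":{"type":"array"},"turn":{"type":"array"},"grip":{"type":"number"},"newtons":{"type":"number"}},"required":["delta_pos","turn"]}

```bash
mkdir -p pics; cat > h.py <<'E'
from bench import *
import numpy as np, cv2
def cloud(c):
    K=np.array(c["mtx"]);V=np.array(c["view"]);z=c["z_map"]
    v,u=np.mgrid[:384,:512]
    p=np.stack([(u-K[0,2])/K[0,0]*z,-(v-K[1,2])/K[1,1]*z,-z],-1)
    return (p-V[:3,3])@V[:3,:3]
E
python3 - <<'E'
from h import *
s=read_state();print(s["time"],s["ee_pos"],s["eef_rot"],s["ft_force"])
for n in("top","side"):
    c=camera(n);cv2.imwrite(f"pics/{n}0.png",c["image"][...,::-1]);np.savez(f"{n}0.npz",**c)
    print(n,np.array(c["mtx"]).round(1).tolist(),np.array(c["view"]).round(3).tolist(),[k for k in c])
E
```

```text
0.0 [0.26878285 0.56380893 0.2013468 ] [ 2.20562697e-01  9.75372551e-01 -6.86969583e-04 -1.07231800e-04] [ 0.04536017  0.20292582 -0.10819844]
top [[359.5, 0.0, 260.2], [0.0, 359.5, 194.9], [0.0, 0.0, 1.0]] [[-0.008, -1.0, -0.019, -0.032], [0.995, -0.01, 0.095, -0.56], [-0.095, -0.018, 0.995, -1.035], [0.0, 0.0, 0.0, 1.0]] ['image', 'z_map', 'mtx', 'view']
side [[402.9, 0.0, 257.0], [0.0, 402.9, 191.8], [0.0, 0.0, 1.0]] [[0.715, -0.699, -0.002, -0.451], [0.505, 0.514, 0.693, -0.299], [-0.484, -0.496, 0.721, -0.919], [0.0, 0.0, 0.0, 1.0]] ['image', 'z_map', 'mtx', 'view']
```

View pics/top0.png

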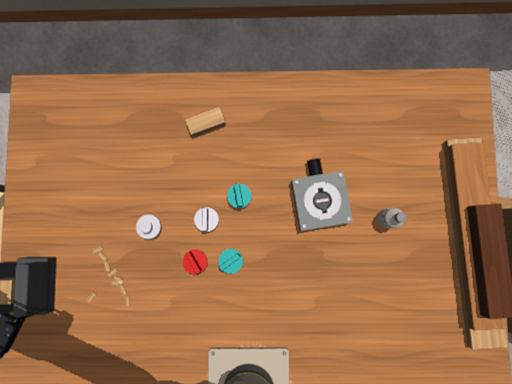

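View pics/side0.png

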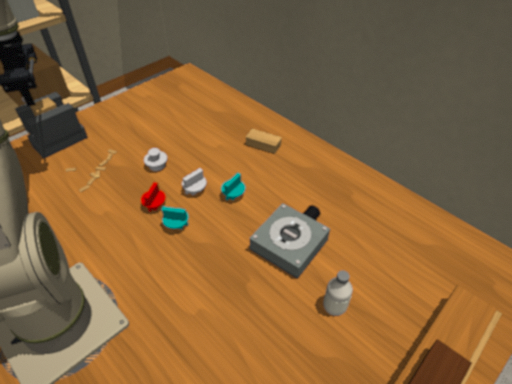

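The bare-aluminium parts in the top view are (206,219), which has a bar grip, and (148,227), which has a round knob (the blanking plug). The turquoise parts at (239,196) and (230,261) and the red one at (195,262) are look-alikes. The key is the one at (206,219). I'll confirm that in an enlarged crop and measure the outlet at (322,200).

```bash
python3 - <<'E'
from h import *
c=dict(np.load("top0.npz"));im=c["image"];P=cloud(c)
a=cv2.resize(im[190:250,170:250],(400,300),interpolation=3);b=cv2.resize(im[165:237,280:376],(400,300),interpolation=3)
cv2.imwrite("pics/crop1.png",np.hstack([a,b])[...,::-1])
def box(u0,u1,v0,v1,z0,z1):
    m=np.zeros(im.shape[:2],bool);m[v0:v1,u0:u1]=1
    m&=(P[...,2]>z0)&(P[...,2]<z1);p=P[m];r=cv2.minAreaRect((p[:,:2]*1000).astype(np.float32))
    return len(p),p.mean(0).round(4),r
print("bar",box(190,225,203,236,.05,.08))
print("flange",box(190,225,203,236,.02,.08))
print("blank",box(133,165,212,245,.02,.08))
print("outlet z hist",np.histogram(P[170:232,290:352,2],bins=np.arange(0,.08,.005)))
print("boxtop",box(285,360,165,237,.03,.07))
print("collar",box(285,360,165,237,.047,.07))
print("red/turq",box(180,212,247,278,.05,.08)[1],box(217,245,247,276,.05,.08)[1],box(226,254,182,211,.05,.08)[1])
E
```

```text
bar (130, array([0.4901, 0.1204, 0.0636]), ((490.43145751953125, 120.68023681640625), (59.671024322509766, 14.607150077819824), 0.09048240631818771))
flange (463, array([0.4907, 0.1192, 0.0405]), ((491.39434814453125, 120.31349182128906), (68.49417114257812, 67.32144165039062), 89.60490417480469))
blank (470, array([0.4711, 0.2889, 0.0381]), ((471.7779541015625, 291.7908935546875), (71.59040832519531, 69.5169906616211), 31.517518997192383))
outlet z hist (array([ 506,   90,   27,   13,   10,    8,   22,   55,  171,  979, 1414,
         59,    0,    0,    0]), array([0.   , 0.005, 0.01 , 0.015, 0.02 , 0.025, 0.03 , 0.035, 0.04 ,
       0.045, 0.05 , 0.055, 0.06 , 0.065, 0.07 , 0.075]))
boxtop (2770, array([ 0.5453, -0.2143,  0.0494]), ((558.1488037109375, -213.40383911132812), (183.03485107421875, 151.0862274169922), 9.037823677062988))
collar (2334, array([ 0.5411, -0.2158,  0.0508]), ((552.5870971679688, -214.03176879882812), (171.7797088623047, 150.65296936035156), 8.959789276123047))
red/turq [0.369  0.1524 0.0638] [0.3708 0.0484 0.0643] [0.5585 0.024  0.0644]
```

View pics/crop1.png

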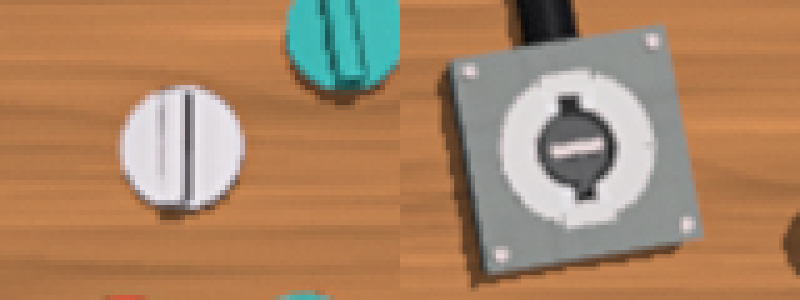

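The crop confirms it: the bare-aluminium part at (206,219) has a straight bar grip running along world x. The outlet's mouth is at about (322,201), and its notches are turned about +9° from world x. Next I'll move above the key.

Request:
{"op": "step_arm", "data": {"delta_pos": [[0.44,-0.89,-0.08],[0.44,-0.89,-0.08],[0.44,-0.89,-0.08],[0.44,-0.89,-0.08],[0.44,-0.89,-0.08],[0.44,-0.89,-0.08],[0.44,-0.89,-0.08],[0.44,-0.89,-0.08],[0.44,-0.89,-0.08],[0.44,-0.89,-0.08],[0.44,-0.89,-0.08],[0.44,-0.89,-0.08]], "turn": [0.18,0.18,0.18,0.18,0.18,0.18,0.18,0.18,0.18,0.18,0.18,0.18], "grip": 0}}

```text
time: 1.3
ee_pos: [0.4011, 0.2961, 0.1778]
eef_rot: [0.092, 0.996, -0.0, -0.0]
ft_force: [0.9, 0.5, 0.1]
width: 0.0871
grip_force: 0.0
```

Request:
{"op": "step_arm", "data": {"delta_pos": [[0.44,-0.89,-0.08],[0.44,-0.89,-0.08],[0.44,-0.89,-0.08],[0.44,-0.89,-0.08],[0.44,-0.89,-0.08],[0.44,-0.89,-0.08],[0.44,-0.89,-0.08],[0.44,-0.89,-0.08],[0,0,0],[0,0,0]], "turn": [0.18,0.18,0.18,0.18,0.18,0.18,0.18,0.18,0.1,0]}}

```text
time: 2.3
ee_pos: [0.4887, 0.1191, 0.1619]
eef_rot: [0.001, 1.0, 0.0, -0.0]
ft_force: [-0.4, 0.3, -0.4]
width: 0.087
grip_force: 0.0
```

```bash
cat >> h.py <<'E'
def ray(c,uv,z):
    K=np.array(c["mtx"]);V=np.array(c["view"]);R=V[:3,:3]
    o=-R.T@V[:3,3];d=R.T@np.array([(uv[0]-K[0,2])/K[0,0],-(uv[1]-K[1,2])/K[1,1],-1])
    return o+d*(z-o[2])/d[2]
def yaw(q):
    x,y,z,w=q;return np.degrees(np.arctan2(1-2*(x*x+z*z),2*(x*y-w*z)))  # closing axis (tool y)
E
python3 - <<'E'
from h import *
s=read_state();print(s["time"],s["ee_pos"],yaw(s["eef_rot"]),s["eef_rot"],s["joint_positions"],s["width"])
c=camera("wrist");np.savez("w1.npz",**c);cv2.imwrite("pics/w1.png",c["image"][...,::-1]);print(np.array(c["view"]).round(3).tolist())
P=cloud(c);m=(P[...,2]>.055)&(P[...,2]<.08)&(abs(P[...,0]-.49)<.05)&(abs(P[...,1]-.12)<.05)
v,u=np.nonzero(m);print(u.min(),u.max(),v.min(),v.max(),len(u))
if len(u):print(cv2.minAreaRect((P[m][:,:2]*1000).astype(np.float32)),P[m][:,2].mean())
E
```

```text
2.3 [0.48871677 0.11907466 0.16191251] 89.90989159425402 [ 7.86343577e-04  9.99999640e-01  1.76217390e-06 -3.20072264e-04] [-0.58237189  0.0856228   0.26756332  1.84584649 -0.02434898  1.21386038
  1.26200369] 0.08704820706121784
[[0.002, 1.0, -0.0, -0.121], [-0.969, 0.002, -0.247, 0.493], [-0.247, 0.001, 0.969, -0.23], [0.0, 0.0, 0.0, 1.0]]
255 268 154 212 761
((486.7558288574219, 121.4378433227539), (13.99006462097168, 63.96672058105469), 88.9506607055664) 0.06478314818027306
```

View pics/w1.png

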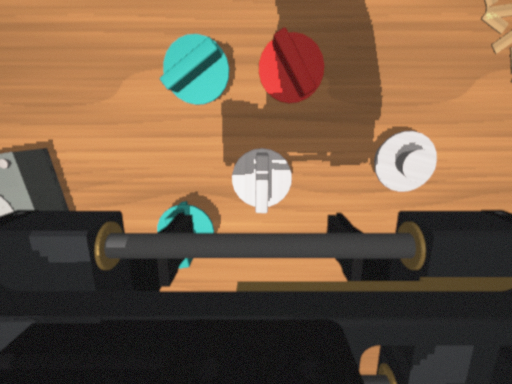

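The wrist view shows the key directly below, with its bar at about (262,183), and the blanking plug well to the right at (407,160). I'll descend and grip.

Request:
{"op": "step_arm", "data": {"delta_pos": [[0,0.08,-0.7],[0,0,-0.7],[0,0,-0.7],[0,0,-0.7],[0,0,-0.7],[0,0,-0.7],[0,0,-0.5],[0,0,-0.3],[0,0,0],[0,0,0]], "turn": [0,0,0,0,0,0,0,0,0,0]}}

```text
time: 3.35
ee_pos: [0.4892, 0.1215, 0.0377]
eef_rot: [0.0, 1.0, 0.0, 0.0]
ft_force: [0.7, 0.1, -0.2]
width: 0.087
grip_force: 0.0
```

Request:
{"op": "step_arm", "data": {"delta_pos": [[0,0,0],[0,0,0],[0,0,0],[0,0,0],[0,0,0],[0,0,0],[0,0,0],[0,0,0],[0,0,0],[0,0,0]], "turn": [0,0,0,0,0,0,0,0,0,0], "grip": 1, "newtons": 50}}

```text
time: 4.35
ee_pos: [0.4889, 0.1212, 0.0372]
eef_rot: [0.0, 1.0, 0.0, -0.0]
ft_force: [-0.4, 0.5, 0.3]
width: 0.0151
grip_force: 0.0
```

Request:
{"op": "step_arm", "data": {"delta_pos": [[0,0,0],[0,0,0],[0,0,0],[0,0,0]], "turn": [0,0,0,0]}}

```text
time: 4.75
ee_pos: [0.4889, 0.1212, 0.0372]
eef_rot: [0.0, 1.0, 0.0, 0.0]
ft_force: [-0.2, 0.8, -0.1]
width: 0.0134
grip_force: 50.0
```

Request:
{"op": "step_arm", "data": {"delta_pos": [[0,0,0.4],[0,0,0.8],[0,0,0.8],[0,0,0.8],[0,0,0.8],[0,0,0.8],[0,0,0.4],[0,0,0],[0,0,0]], "turn": [0,0,0,0,0,0,0,0,0]}}

```text
time: 5.65
ee_pos: [0.4885, 0.1211, 0.1565]
eef_rot: [0.0, 1.0, -0.0, -0.0]
ft_force: [0.0, -0.1, -3.3]
width: 0.0131
grip_force: 50.0
```

```bash
python3 - <<'E'
from h import *
for n,(v0,v1,u0,u1) in dict(top=(165,237,285,360),side=(195,280,240,340)).items():
    c=dict(np.load(n+"0.npz"));im=c["image"];g=im[v0:v1,u0:u1].astype(int)
    k=8;big=cv2.resize(im[v0:v1,u0:u1],None,fx=k,fy=k,interpolation=cv2.INTER_CUBIC)
    hsv=cv2.cvtColor(big,cv2.COLOR_RGB2HSV);w=((hsv[...,2]>185)&(hsv[...,1]<50)).astype(np.uint8)
    cs,_=cv2.findContours(w,cv2.RETR_CCOMP,cv2.CHAIN_APPROX_NONE)[:2]
    for q in sorted(cs,key=cv2.contourArea)[-3:]:
        pts=[ray(c,((p[0][0]+.5)/k-.5+u0,(p[0][1]+.5)/k-.5+v0),.052)[:2] for p in q]
        pts=(np.array(pts)*1000).astype(np.float32)
        M=cv2.moments(pts);print(n,len(q),"cent",M["m10"]/M["m00"],M["m01"]/M["m00"],"circ",cv2.minEnclosingCircle(pts),"rect",cv2.minAreaRect(pts))
    P=cloud(c);m=(P[...,2]>.03)&(P[...,2]<.06);m[:v0]=0;m[v1:]=0;m[:,:u0]=0;m[:,u1:]=0
s=read_state();print(s["time"],s["ee_pos"],s["width"],s["grip_force"],s["ft_force"])
E
```

```text
top 211 cent 540.802693123924 -215.1765011344992 circ ((540.921142578125, -215.19387817382812), 17.49396324157715) rect ((540.7962646484375, -215.21397399902344), (7.353835105895996, 34.98282241821289), 9.15329647064209)
top 547 cent 540.6065973922102 -214.9278996528133 circ ((541.05224609375, -215.69247436523438), 38.88243103027344) rect ((540.4619140625, -215.28085327148438), (57.32897186279297, 68.09699249267578), 61.36493682861328)
top 865 cent 540.7913494052253 -215.31248172337504 circ ((540.3645629882812, -214.64248657226562), 54.88125228881836) rect ((540.687255859375, -215.410888671875), (105.7301254272461, 106.11449432373047), 40.59526062011719)
side 157 cent 535.6442591992904 -218.63188108560763 circ ((535.6994018554688, -218.69088745117188), 14.0933256149292) rect ((535.5523071289062, -218.71327209472656), (3.113705635070801, 28.18341636657715), 8.643278121948242)
side 581 cent 536.9845120799994 -217.55881448882886 circ ((536.9602661132812, -216.84429931640625), 41.590206146240234) rect ((536.8299560546875, -217.73959350585938), (69.82434844970703, 63.19076156616211), 49.251121520996094)
side 811 cent 537.0847157516417 -217.5784746304651 circ ((537.1265869140625, -217.7515411376953), 50.831790924072266) rect ((537.22509765625, -217.4082794189453), (98.49954223632812, 99.55912780761719), 45.540672302246094)
5.65 [0.48847533 0.12107062 0.15647299] 0.013128723109720374 49.9666553735733 [ 0.04884105 -0.07280412 -3.26806324]
```

Request:
{"op": "step_arm", "data": {"delta_pos": [[0.3,-0.82,0.05],[0.3,-0.82,0.05],[0.3,-0.82,0.05],[0.3,-0.82,0.05],[0.3,-0.82,0.05],[0.3,-0.82,0.05],[0.3,-0.82,0.05],[0.3,-0.82,0.05],[0.3,-0.82,0.05],[0.3,-0.82,0.05],[0.3,-0.82,0.05],[0.3,-0.82,0.05]], "turn": [0.11,0.11,0.11,0.11,0.11,0.11,0.11,0.11,0.11,0.11,0.11,0.11]}}

```text
time: 6.85
ee_pos: [0.5784, -0.1255, 0.1707]
eef_rot: [-0.079, 0.997, 0.0, -0.001]
ft_force: [1.3, -0.2, -3.2]
width: 0.0132
grip_force: 50.0
```

Request:
{"op": "step_arm", "data": {"delta_pos": [[0.3,-0.82,0.05],[0.3,-0.82,0.05],[0.3,-0.82,0.05],[0.2,-0.6,0.05],[0,0,0],[0,0,0],[0,0,0]], "turn": [0,0,0,0,0,0,0]}}

```text
time: 7.55
ee_pos: [0.6063, -0.1999, 0.1767]
eef_rot: [-0.079, 0.997, 0.001, -0.0]
ft_force: [-0.5, 0.4, -3.6]
width: 0.0134
grip_force: 50.0
```

```bash
python3 - <<'E'
from h import *
s=read_state();print(s["time"],s["ee_pos"],yaw(s["eef_rot"]),s["joint_positions"][6],s["grip_force"])
c=camera("wrist");np.savez("w2.npz",**c);cv2.imwrite("pics/w2.png",c["image"][...,::-1])
K=np.array(c["mtx"]);V=np.array(c["view"]);p=V@np.array([.539,-.216,.052,1]);print("mouth px",K[0,0]*p[0]/-p[2]+K[0,2],-K[1,1]*p[1]/-p[2]+K[1,2])
E
```

```text
7.55 [ 0.60631254 -0.19992827  0.17671388] 99.10159466849916 2.112678747675973 49.966726899147034
mouth px 254.406270175225 120.13220591245853
```

View pics/w2.png

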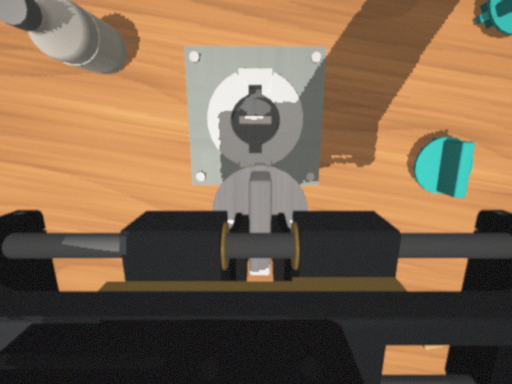

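The wrist view shows the mouth at about (256,119), with its notches up and down in the image. The key hangs from the gripper below it, with its bar around (260,220), closely parallel to the notches. Now I'll measure both in this frame.

```bash
cat > m.py <<'E'
from h import *
from scipy.optimize import least_squares
def meas(c):
    P=cloud(c);im=c["image"];s=read_state();t=np.array(s["ee_pos"])
    K=np.array(c["mtx"]);V=np.array(c["view"])
    hole=((P[...,2]<.046)&(np.hypot(P[...,0]-.539,P[...,1]+.216)<.045)).astype(np.uint8)
    q=max(cv2.findContours(hole,cv2.RETR_EXTERNAL,cv2.CHAIN_APPROX_NONE)[0],key=cv2.contourArea)[:,0]
    X=np.array([ray(c,p,.052)[:2] for p in q])*1000
    f=lambda a:np.clip(np.hypot(X[:,0]-a[0],X[:,1]-a[1])-a[2],-4,4)
    r=least_squares(f,[539,-216,27],loss="soft_l1");print("mouth",r.x.round(2),len(X))
    far=X[np.hypot(X[:,0]-r.x[0],X[:,1]-r.x[1])>31]-r.x[:2]
    print("far pts",len(far));
    far[far[:,0]<0]*=-1
    if len(far):print("notch angle",np.degrees(np.arctan2(far[:,1],far[:,0])).mean())
    # bar / flange of the held key
    h=P[...,2]-t[2]
    for nm,lo,hi in(("bar",.020,.034),("flange",-.012,.000)):
        m=(h>lo)&(h<hi)&(np.hypot(P[...,0]-t[0],P[...,1]-t[1])<.045);m[:,:205]=0;m[:,312:]=0
        v,u=np.nonzero(m);print(nm,len(u),u.min(),u.max(),v.min(),v.max(),P[m][:,2].mean()-t[2])
    print("tcp",t)
E
python3 - <<'E'
from m import *
c=dict(np.load("w2.npz"));meas(c)
P=cloud(c)
print(P[160:285:6,260].round(4).tolist())
E
```

```text
mouth [ 537.99 -215.81   26.71] 170
far pts 45
notch angle 9.24398577265277
bar 1786 234 285 177 274 0.027347990045434395
flange 2840 212 307 164 228 -0.006383271008804259
tcp [ 0.60642202 -0.19992458  0.1769228 ]
[[0.582, -0.2028, 0.0524], [0.5701, -0.205, 0.1705], [0.573, -0.2046, 0.1784], [0.573, -0.2046, 0.1985], [0.5752, -0.2042, 0.205], [0.5791, -0.2036, 0.2041], [0.5827, -0.2031, 0.2045], [0.5866, -0.2024, 0.204], [0.5902, -0.2019, 0.2045], [0.5939, -0.2013, 0.2048], [0.5976, -0.2007, 0.2052], [0.6017, -0.2, 0.2047], [0.5739, -0.2046, 0.2795], [0.574, -0.2046, 0.284], [0.5757, -0.2044, 0.2844], [0.578, -0.204, 0.2838], [0.5801, -0.2037, 0.2837], [0.6271, -0.196, 0.2032], [0.6302, -0.1955, 0.2052], [0.635, -0.1947, 0.2043], [0.7698, -0.1727, 0.0008]]
```

Request:
{"op": "step_arm", "data": {"delta_pos": [[-0.5,-0.12,0],[-0.6,-0.14,0],[-0.6,-0.14,-0.2],[-0.5,-0.12,-0.5],[-0.47,-0.1,-0.5],[0,0,-0.5],[0,0,-0.5],[0,0,-0.4],[0,0,-0.3],[0,0,-0.25],[0,0,0],[0,0,0]], "turn": [0,0,0,0,0,0,0,0,0,0,0,0]}}

```text
time: 8.8
ee_pos: [0.5399, -0.2169, 0.0986]
eef_rot: [-0.079, 0.997, -0.0, 0.0]
ft_force: [-0.1, 0.2, -3.6]
width: 0.0135
grip_force: 50.0
```

```bash
python3 - <<'E'
from h import *
c=camera("side");w=camera("wrist");np.savez("w3.npz",**w)
a=cv2.resize(c["image"][170:290,220:350],(520,480),interpolation=3)
b=w["image"][60:300,130:390]
cv2.imwrite("pics/s3.png",np.hstack([a,cv2.resize(b,(280,480)[::1])])[...,::-1])
s=read_state();print(s["time"],s["ee_pos"],yaw(s["eef_rot"]),s["ft_force"])
E
```

```text
8.9 [ 0.54007563 -0.21695474  0.09895312] 99.03136426608256 [-0.35324975 -0.84371972 -3.36766906]
```

View pics/s3.png

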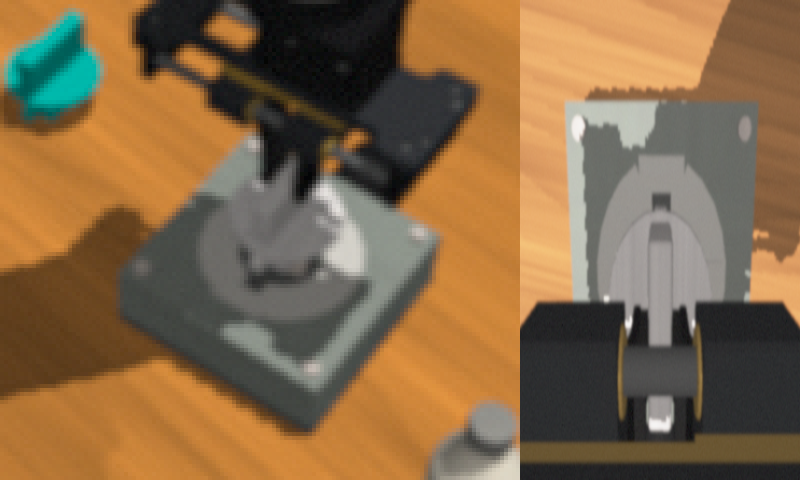

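The side crop (left half) shows the key upright just above the mouth. In the wrist crop (right half), the visible notch at (661,200), the flange and the bar at (660,270) lie on one line. I'll check the lateral offset numerically.

```bash
python3 - <<'E'
from h import *
c=dict(np.load("w3.npz"));P=cloud(c);s=read_state();t=np.array(s["ee_pos"]);a=np.radians(99.1)
n=np.array([np.cos(a),np.sin(a)]);x=np.array([np.sin(a),-np.cos(a)])
R=P[...,:2]-t[:2];L=R@n*1000;X=R@x*1000;Z=P[...,2]
def rows(nm,m):
    o=[]
    for v in range(60,300):
        i=np.nonzero(m[v])[0]
        if len(i)>3:o.append((v,i[0],i[-1],round(L[v,i[0]],1),round(L[v,i[-1]],1),round((L[v,i[0]]+L[v,i[-1]])/2,2),round(X[v,i].mean(),1)))
    print(nm);[print(*r) for r in o[::max(1,len(o)//7)]]
rows("notch",(Z<.045)&(X>-50)&(X<-20)&(abs(L)<15))
rows("bar",(abs(Z-t[2]-.028)<.004)&(abs(L)<15)&(X>-45)&(X<-8))
rows("flange",(abs(Z-t[2]+.006)<.004)&(abs(L)<45)&(X<-12)&(X>-45))
rows("box",(abs(Z-.046)<.012)&(abs(L)<90)&(X<-40))
E
```

```text
notch
156 253 269 -6.0 10.1 2.05 -33.3
157 253 269 -6.0 10.1 2.07 -32.2
158 253 269 -6.0 10.2 2.08 -31.2
159 253 269 -6.0 10.1 2.07 -30.2
160 253 269 -6.0 10.2 2.09 -29.2
161 253 269 -6.0 10.2 2.08 -28.2
162 253 269 -6.4 10.2 1.9 -27.0
163 253 269 -6.3 10.2 1.93 -25.9
164 253 269 -6.4 10.2 1.92 -24.9
bar
179 250 269 -5.3 6.2 0.48 -33.9
185 249 271 -5.8 7.3 0.77 -30.7
191 249 271 -5.9 7.5 0.81 -27.0
197 249 271 -5.9 7.5 0.75 -23.3
203 249 270 -5.9 6.9 0.46 -19.5
209 249 271 -6.0 7.6 0.78 -15.7
215 235 283 -14.8 14.9 0.07 -11.6
221 249 267 -6.0 5.0 -0.5 -8.2
flange
164 256 263 -2.1 3.0 0.46 -37.7
169 239 281 -14.3 16.2 0.95 -34.5
174 230 289 -21.1 21.9 0.39 -30.8
179 224 295 -25.7 26.4 0.36 -27.2
184 221 298 -27.5 28.4 0.45 -23.4
189 218 301 -30.2 30.8 0.27 -19.7
194 215 304 -32.2 33.2 0.51 -15.9
199 214 305 -33.1 33.9 0.41 -12.2
box
110 171 351 -73.3 77.1 1.91 -76.7
116 172 350 -72.8 76.7 1.94 -71.9
122 172 350 -73.1 76.2 1.54 -67.1
128 173 349 -72.8 76.1 1.65 -62.1
134 173 349 -72.7 76.9 2.08 -57.2
140 174 348 -72.2 76.2 1.99 -52.2
146 174 348 -73.0 77.0 2.01 -47.1
152 175 347 -72.5 75.9 1.7 -42.0
```

Request:
{"op": "step_arm", "data": {"delta_pos": [[-0.02,0.06,0],[0,0,0],[0,0,-0.2],[0,0,-0.2],[0,0,-0.2],[0,0,-0.2],[0,0,0],[0,0,0]], "turn": [0,0,0,0,0,0,0,0]}}

```text
time: 9.7
ee_pos: [0.5392, -0.2153, 0.0785]
eef_rot: [-0.079, 0.997, 0.0, -0.0]
ft_force: [-1.2, 0.9, -0.7]
width: 0.0134
grip_force: 50.0
```

Request:
{"op": "step_arm", "data": {"delta_pos": [[0,0,-0.12],[0,0,-0.12],[0,0,-0.12],[0,0,-0.12],[0,0,0],[0,0,0]], "turn": [0,0,0,0,0,0]}}

```text
time: 10.3
ee_pos: [0.5393, -0.2154, 0.0665]
eef_rot: [-0.079, 0.997, -0.0, 0.0]
ft_force: [-0.1, -0.4, 0.3]
width: 0.013
grip_force: 50.0
```

Request:
{"op": "step_arm", "data": {"delta_pos": [[0,0,-0.06],[0,0,-0.06],[0,0,-0.04],[0,0,0],[0,0,0]], "turn": [0,0,0,0,0]}}

```text
time: 10.8
ee_pos: [0.5393, -0.2153, 0.0632]
eef_rot: [-0.079, 0.997, 0.0, 0.0]
ft_force: [-4.8, 0.8, 9.2]
width: 0.0135
grip_force: 50.0
```

Request:
{"op": "step_arm", "data": {"delta_pos": [[-0.002,-0.005,0],[-0.002,-0.005,0],[-0.002,-0.005,0],[-0.002,-0.005,0],[-0.002,-0.005,0],[-0.002,-0.005,0],[-0.002,-0.005,0],[-0.002,-0.005,0],[-0.002,-0.005,0],[-0.002,-0.005,0],[0,0,0]], "turn": [-0.625,-0.625,-0.625,-0.625,-0.625,-0.625,-0.625,-0.625,-0.625,-0.625,0]}}

```text
time: 11.9
ee_pos: [0.5399, -0.2166, 0.0632]
eef_rot: [0.293, 0.956, 0.0, 0.001]
ft_force: [1.5, 0.1, 4.9]
width: 0.0134
grip_force: 50.0
```

```bash
python3 - <<'E'
from h import *
s=read_state();print(s["time"],s["ee_pos"],yaw(s["eef_rot"]),s["ft_force"],s["torque"],s["joint_positions"][6])
E
```

```text
11.9 [ 0.53986791 -0.21662594  0.06320937] 55.969200066246465 [1.45826516 0.12938997 4.93166382] [ 0.07255511 -0.27831447  0.11787422] 1.4875990033086557
```

Turning smoothly: 43° so far, with low forces. Next is the second half.

Request:
{"op": "step_arm", "data": {"delta_pos": [[-0.005,-0.003,0],[-0.005,-0.003,0],[-0.005,-0.003,0],[-0.005,-0.003,0],[-0.005,-0.003,0],[-0.005,-0.003,0],[-0.005,-0.003,0],[-0.005,-0.003,0],[-0.005,-0.003,0],[-0.005,-0.003,0],[0,0,0],[0,0,0]], "turn": [-0.6,-0.6,-0.6,-0.6,-0.6,-0.6,-0.6,-0.6,-0.6,-0.6,0,0]}}

```text
time: 13.1
ee_pos: [0.5389, -0.2175, 0.0633]
eef_rot: [0.609, 0.793, 0.001, 0.001]
ft_force: [2.4, -0.6, 5.3]
width: 0.0134
grip_force: 50.0
```

```bash
python3 - <<'E'
from h import *
s=read_state();print(s["time"],s["ee_pos"],yaw(s["eef_rot"]),s["ft_force"],s["torque"],s["joint_positions"][6])
E
```

```text
13.1 [ 0.53890878 -0.21745399  0.06326913] 14.923059406250154 [ 2.38928631 -0.58339172  5.28728518] [-0.13395526 -0.7021881   0.18059714] 0.8346258182664659
```

Request:
{"op": "step_arm", "data": {"delta_pos": [[0,0,-0.01],[0,0,-0.01],[0,0,0],[0,0,0]], "turn": [-0.25,-0.25,0,0]}}

```text
time: 13.5
ee_pos: [0.5389, -0.2176, 0.0632]
eef_rot: [0.633, 0.775, 0.001, 0.001]
ft_force: [1.7, 0.2, 9.8]
width: 0.0133
grip_force: 50.7
```

```bash
python3 - <<'E'
from h import *
s=read_state();print(s["time"],s["ee_pos"],yaw(s["eef_rot"]),s["ft_force"],s["torque"],s["grip_force"])
c=camera("wrist");d=camera("side")
cv2.imwrite("pics/f.png",np.hstack([cv2.resize(d["image"][170:290,220:350],(416,384)),c["image"][:,70:450]])[...,::-1])
E
```

```text
13.5 [ 0.53890675 -0.21758696  0.06316003] 11.52866214457977 [1.67931211 0.24745637 9.79730146] [-0.10682572 -0.20413765  0.59530321] 50.70589005947113
```

View pics/f.png

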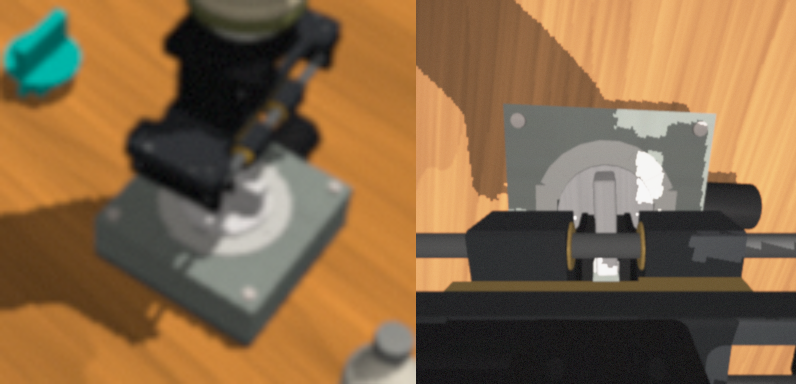

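The picture shows the flange flat on the collar and the key still gripped at (605,200), with its bar turned across the notch direction. The twist torque rose to 0.6 N m after 87.5°, so the key is at the stop. I'm handing in.

```bash
python3 -c "
from bench import *
print(close_job())"
```

```text
the job is handed in; nothing more can be done
None
```

I handed in the job at about 13.5 s with the key pushed in until its flange sat on the collar, turned about 1.53 rad clockwise to the stop, and still gripped at about 50 N; no verdict came back, and the shutter angle itself was not measured.

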